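Close the pressing jig and press the heat sink home

ROBOT

A 6-joint arm with a two-finger parallel gripper is mounted at the origin on a cart in front of the work surface, level with it; the furniture and walls round the work are solid. World frame = base frame: x ahead of the robot, y to its left, z up, the work surface at z = 0. Lengths are in m, angles in degrees, forces in N, time in s.
With the tool pointing down it reaches from about 0.375 to 0.75 m from the base axis. Payload 9 kg.
Tool frame: the origin (TCP) lies where the fingers leave the gripper's body, on its centre line; the fingertips stand 73 mm ahead of it and the grasp point (between the pads) lies 54 mm ahead of it (robot.tip_reach is the distance from the TCP to the fingertips, in m); z points along the fingers, y is the line along which they close (so a half turn about z gives the same grasp; the last joint's range is limited). The gripper opens to 85 mm and grips with 20 to 120 N. Pads are 22 mm wide; open, the fingers measure 114 mm over their backs; the gripper's body (76 mm by 85 mm) begins 54 mm behind the grasp point. The pads swing forward as they close: fully open they stand 13 mm farther back than shut.
Start: joints at [-87.473, 5.964, 5.575, 89.605, 0, 77.527], TCP at [0.155, -0.58, 0.304] pointing down, gripper open.
Joint ranges: [-171.21, 171.21], [-48.23, 106.86], [-62.78, 66.21], [-105.2, 120.99], [-86.42, 89.51], [-180, 180]. Speed limits (degrees/s): [127.2, 127.2, 147.25, 180, 180, 180].

INTERFACE

Orientations are given as [roll, pitch, yaw] about the fixed x, y, z axes, in that order (R = Rz(yaw) Ry(pitch) Rx(roll)).
In Python, from plant import robot gives the robot as it stands. Calls block until the motion is done:
- robot.move_pose(position, orientation): joint-space move of the TCP to a pose.
- robot.line_to(position, vel=0.15, rotation=None, guard=None): straight line of the TCP; rotation=None keeps the orientation; vel is the mean speed in m/s. With guard (N) it stops when the force on the tool has changed by that much, and returns True; else False.
- robot.goto_joints(angles): joint-space move.
- robot.set_gripper(opening): finger opening in m; the grip force is fixed at half the most; returns when the fingers have stopped.
- robot.pause(seconds).
- robot.ik(position, orientation): joint angles nearest the present ones, or None.
- robot.observe(): the state.
- robot.grab_frame(name): name is "side" or "top"; returns the picture (384x512x3 uint8, blue, green, red); there is no depth.
- robot.get_calibration(name): a dict with "vertical_fov" (degrees; the focal length in pixels is half the picture's height over the tangent of half this angle, whatever the lens; pixels are square), "cx", "cy" (the principal point, pixels), "k1" (the pictures are not rectified: a ray, as slopes to the right and down, at radius r is drawn at 1 + k1 r^2 times it, then the intrinsics apply), "rvec" (rotation vector, rad) and "tvec" (3), from world to camera coordinates, as OpenCV has them. Camera axes: x right, y down, z forward; pixel columns grow to the right and rows downward; lengths in m; the calibration is good to about 2 mm. A picture is of the moment at which its call begins. get_calibration takes no time and is no camera call.
A pose or a line that the arm cannot do raises robot.IKError and nothing moves.
- robot.job_done(): hands the job in; it is judged then, once.
The state is a dict: "time": time; "q": joint angles; "qvel": joint speeds; "joint_torque": joint torques, N m; "tool_pos": TCP position; "tcp_rot": TCP orientation; "ft_force": force on the tool from outside, world axes, zero at the start; "torque": the same for the moment, N m; "gripper_width": finger opening in m; "gripper_force": force on a finger pad.
Only numpy, scipy, OpenCV 4.12 (cv2) and the standard library are available. Lean on these libraries where they do the work, as an engineer would, in place of code of your own. Each camera call takes 0.05 s, during which the arm holds its last target. There are 200 camera calls.

TASK

Close the pressing jig: push its leaning-back lid up past upright until its own weight takes it, and keep off it while it swings down by itself onto the heat sink in the socket. Then press down steadily on the lid's front lip until the heat sink is driven fully home against the bottom of its press-fit socket, keep about 20 N on it there for a second (never more than 25 N), and let go with the lid lying closed. Touch only the lid, and leave the parts beside the jig where they are.

Things in the scene. Friction and masses are not known exactly. Their poses are not given: they have to be found in the camera images.
- jig: The pressing jig, fixed: an aluminium base plate 200 (x) x 180 (y) mm, top face 12 mm above the bench, with a lid. Origin on the bench under the plate's centre. x runs along the hinge, y from the closed lid's lip towards the hinge (the open lid leans to +y, the robot's left within 0.35 rad), z up.
- jig_hinge (a point): Middle of the hinge axis, 56 mm above the bench and 70 mm to +y of the jig's centre; same axes as the jig (x along the hinge). Two dark steel lugs stand at 70 mm to either side along the hinge; they reach 9 mm above the axis and 17 mm behind it (+y).
- lid (a joint): Lid angle, rad: 0 level, 1.57 upright, 2.0 leaning back on its stop. Starts at 1.75 to 1.95. The hinge rubs (0.10 N m) and is damped: pushed towards the jig's -y the lid (0.34 kg) stays put until, somewhere between 1.25 and 0.95, its weight takes it; then it swings down in 1 to 2 s and rests on the heat sink, 0.04 to 0.19 ajar. With the sink home it lies at 0 to 0.14.
- lid_middle (a point): Middle of the lid's outer face, 66 mm from the hinge axis: on top when closed, at the back (+y) when open, where it is pushed over. The lid is an aluminium plate 130 mm along the hinge, 6 mm thick, ending 125 mm from the hinge axis. Two 6 mm high ribs lie 52 mm to either side; the middle is plain.
- lid_lip (a point): Where to press: middle of the outer (top) face of the lid's front lip, 115 mm from the hinge axis. The lip is 70 mm wide along the hinge. A rounded rubber bar under the lid, 70 mm from the hinge axis, bears on the heat sink.
- sink_center (a point): Centre of the black finned heat sink, 50 (along the hinge) x 30 x 22 mm high, in the socket's guide walls at the jig's middle (2 mm play). It must go down 3 to 8 mm more, how far cannot be seen; it stays where it is pressed to. Moving it takes 12 N on it, 4 to 8 N at the lid's lip; on the hard bottom that rises by some 5 N per mm at the lip: feel for it, and go slowly (10 mm/s).
- spare_sink: A spare black heat sink 30 x 50 x 22 mm lying loose in front of the jig's lip side (-y side), origin under its centre: a bystander.
- terminal: A green terminal block 21 x 60 x 20 mm lying loose on the same side, origin under its centre: a bystander.
- tweezers: Steel tweezers 13 x 120 x 10 mm lying loose behind the hinge (+y side), under where the open lid leans, origin under their centre: a bystander.
Not all that is in view belongs to the job. What is shaped like the part that bears sink_center but orange, pink or red is not meant.

How it is judged (in metres and radians):
On the way, in this order (a step that is already met when the one before it is completed fails the run):
1. the lid has been pushed over past upright (value of joint lid below 1.4 rad).
2. the lid has come down by itself onto the still proud heat sink, untouched by the robot (value of joint lid below 0.22 rad and distance of sink_center from where it was at the start of the episode below 0.0015 m and not (contact force between any of the fingers, the arm and lid above 0.3 N)), for 0.1 s.
3. the heat sink is pressed home through the lid and held against the bottom with about 20 N (at least 14 N, the lid no longer giving way) (contact force between any of the fingers, the arm and lid above 14 N and velocity of joint lid above -0.03 rad/s and distance of sink_center from where it was at the start of the episode above 0.0025 m), for 0.5 s.
At the end, for the whole second after the job is handed in: The heat sink stays pressed down (at least 2.5 mm below its start) and level (within 0.1 rad), and the lid lies closed on it, at rest and let go (under 0.16 rad); the spare heat sink, terminal block and tweezers are within 20 mm of where they lay (distance of sink_center from where it was at the start of the episode above 0.0025 m and value of joint lid below 0.16 rad and velocity of joint lid between -0.05 and 0.05 rad/s and angle between sink_center's own z axis and vertical below 0.1 rad and distance of each of spare_sink, terminal, tweezers from where it was at the start of the episode below 0.02 m); the robot touches nothing.
It fails at once if the robot presses on the lid, once it is down, with more than 25 N (2 N allowed for error) (value of joint lid below 0.3 rad and contact force between any of the fingers, the arm and lid above 27 N).
It fails at once if the robot touches the lid while it swings down (0.80 to 0.30 rad) instead of leaving it to its own weight (value of joint lid between 0.3 and 0.8 rad and contact force between any of the fingers, the arm and lid above 0.5 N).
It fails at once if the robot touches the heat sink itself (contact force between any of the fingers, the arm and heat_sink above 0.5 N).
It fails at once if a part beside the jig is shifted by more than 20 mm (not (distance of each of spare_sink, terminal, tweezers from where it was at the start of the episode below 0.02 m)).
It also fails if it takes over 56 s, if anything falls off the work surface, if the arm or the gripper's body presses on something with over 40 N, if the wrist force passes 120 N, or if a joint passes its speed limit or range.

## Working session

There is one attempt and no reset: what is moved stays moved. The work goes in short steps, each a Python script; the robot and the scene stay as the last script left them, time stands still between calls to the robot, and variables do not carry over. Pictures are saved under pics/ and viewed, at most 10 in all, crops included, and the job is handed in when it is done.

```bash
mkdir -p pics; ls; cat > h.py <<'E'
import numpy as np, cv2
from plant import robot
def cal(n):
    c=robot.get_calibration(n); f=192/np.tan(np.radians(c["vertical_fov"]/2))
    R=cv2.Rodrigues(np.array(c["rvec"],float))[0]; t=np.array(c["tvec"],float).ravel()
    K=np.array([[f,0,c["cx"]],[0,f,c["cy"]],[0,0,1]]); return K,np.array([c["k1"],0,0,0,0.]),R,t
def ray(n,px):
    K,d,R,t=cal(n); u=cv2.undistortPoints(np.array([[px]],float),K,d)[0,0]
    v=R.T@np.array([u[0],u[1],1]); return -R.T@t, v/np.linalg.norm(v)
def onz(n,px,z):
    o,v=ray(n,px); return o+v*(z-o[2])/v[2]
def proj(n,P):
    K,d,R,t=cal(n); return cv2.projectPoints(np.array(P,float).reshape(-1,1,3),cv2.Rodrigues(R)[0],t,K,d)[0][:,0]
def tri(pa,pb):
    (o1,v1),(o2,v2)=ray("top",pa),ray("side",pb)
    s=np.linalg.lstsq(np.c_[v1,-v2],o2-o1,rcond=None)[0]
    a,b=o1+s[0]*v1,o2+s[1]*v2; return (a+b)/2,np.linalg.norm(a-b)
E
python3 - <<'E'
from h import *
for n in("top","side"):
    im=robot.grab_frame(n); cv2.imwrite(f"pics/{n}0.png",im); cv2.imwrite(f"pics/{n}0v.png",cv2.resize(im,(800,600),interpolation=cv2.INTER_CUBIC))
    K,d,R,t=cal(n); print(n,K[0,0],K[:2,2],d[0],"cam",-R.T@t,"fwd",R[2])
o=robot.observe(); print(o["time"],o["ft_force"],o["tcp_rot"],robot.tip_reach)
E
```

```text
pics
top 349.2501396059357 [256.56446896 190.78896483] -0.06733849034932987 cam [0.46894238 0.07008857 0.91716193] fwd [ 0.04460542 -0.00544681 -0.99898983]
side 380.6891065533922 [257.74624384 203.76278878] -0.04904886116400799 cam [ 0.28326484 -0.63500593  0.50134516] fwd [ 0.26064523  0.82358126 -0.50376381]
0.1 [ 0.09983067 -0.01958114 -0.35603727] [-1.79934882e+02 -1.29182216e-02  1.50013841e+01] 0.0726
```

View pics/top0v.png

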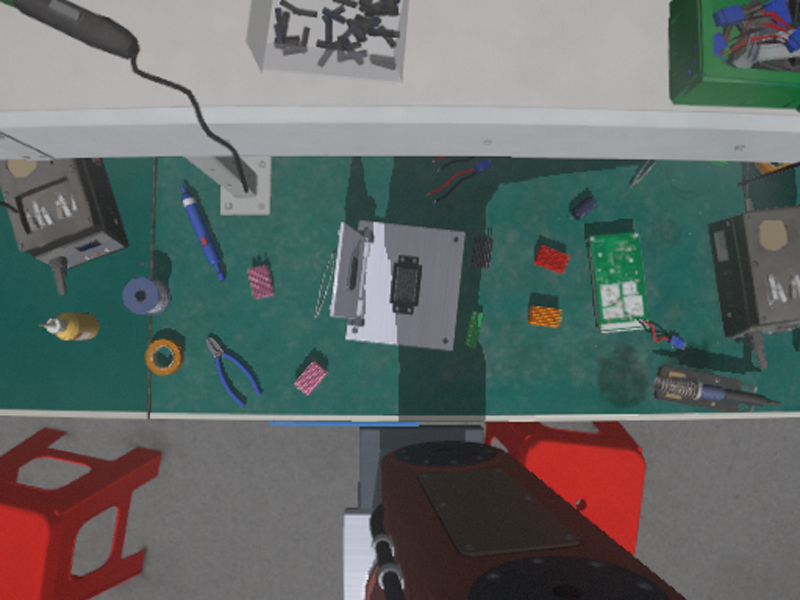

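View pics/side0v.png

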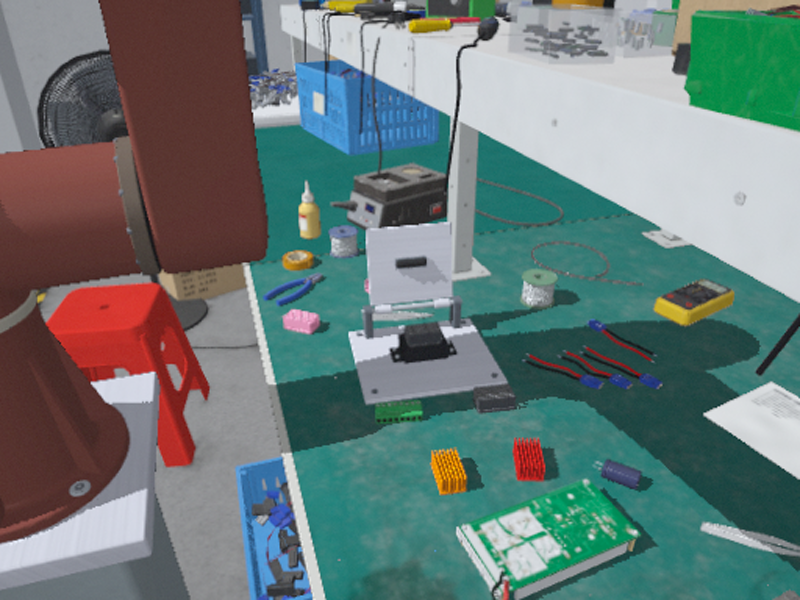

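Top view (800x600 scale): the jig plate's corners are near (360,222), (464,232), (453,350) and (346,340), with the black sink in its guide at (405,284). The open lid is at (348,270). Black spare sink is at (483,250), green terminal at (475,328) and tweezers at (325,285). The orange, red and pink blocks are decoys. The black finned part in the jig socket (405,284) is the one meant. The other black one (483,250) is outside the plate, so it is the bystander. Next I'll refine the corners and confirm with a crop.

```bash
cat > m.py <<'E'
from h import *
im=cv2.imread("pics/top0.png"); g=cv2.cvtColor(im,cv2.COLOR_BGR2GRAY)
c=np.array([[360,222],[464,232],[453,350],[346,340]],np.float32)*0.64
# sub-pixel along: saturation separates green bench from the grey plate
s=cv2.cvtColor(im,cv2.COLOR_BGR2HSV)[...,1]
cs=cv2.cornerSubPix(s,c.reshape(-1,1,2).copy(),(4,4),(-1,-1),(3,50,.01))[:,0]
print("corners",cs.round(1).tolist())
P=np.array([onz("top",p,.012) for p in cs]); print(P.round(4)); 
print("sides",[np.linalg.norm(P[i]-P[(i+1)%4]).round(4) for i in range(4)],"mean",P.mean(0))
for a,b in((3,0),(2,1)): v=P[b]-P[a]; print("yaw x",np.degrees(np.arctan2(v[1],v[0])))
for a,b in((1,0),(2,3)): v=P[b]-P[a]; print("yaw y",np.degrees(np.arctan2(-v[0],v[1])))
v=im[120:250,190:330].copy(); v=cv2.resize(v,None,fx=4.5,fy=4.5,interpolation=cv2.INTER_CUBIC)
for p in cs: cv2.circle(v,tuple(((p+.5-[190,120])*4.5).astype(int)),3,(0,0,255),-1)
cv2.imwrite("pics/topc.png",v)
w=cv2.imread("pics/side0.png")[125:285,210:350]; cv2.imwrite("pics/sidec.png",cv2.resize(w,None,fx=3.7,fy=3.7,interpolation=cv2.INTER_CUBIC))
E
python3 m.py
```

```text
corners [[229.3000030517578, 140.5], [297.29998779296875, 147.89999389648438], [289.20001220703125, 224.60000610351562], [220.6999969482422, 217.1999969482422]]
[[ 0.6407  0.1368  0.012 ]
 [ 0.622  -0.0411  0.012 ]
 [ 0.4221 -0.0195  0.012 ]
 [ 0.4406  0.1577  0.012 ]]
sides [np.float64(0.1789), np.float64(0.201), np.float64(0.1782), np.float64(0.2012)] mean [0.53133885 0.05850552 0.012     ]
yaw x -5.955737920987521
yaw x -6.158470652964407
yaw y -6.011747009234429
yaw y -5.9350336231660785
```

View pics/topc.png

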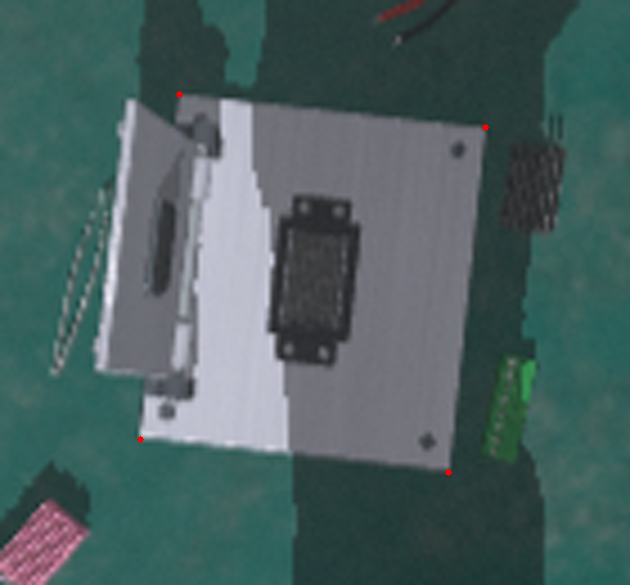

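View pics/sidec.png

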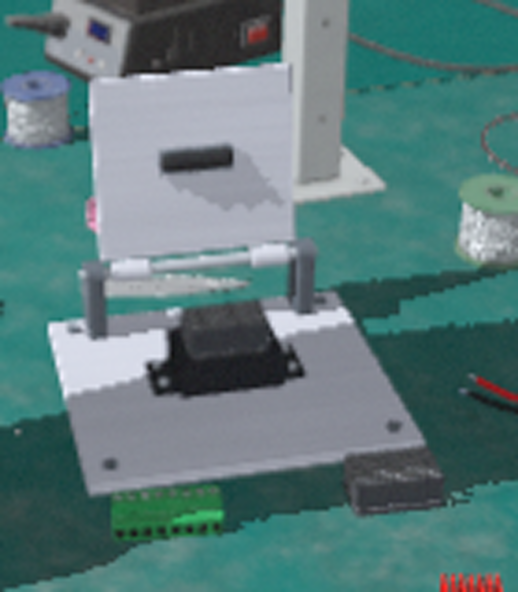

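The plate's sides measure 179 x 201 mm, which agrees with the given size. That puts the jig at (0.531, 0.0585) with yaw -6.0°. The crops confirm the black sink in the socket and a plain lid back leaning to +y. I'll check the lid angle and shelf clearance, then move in behind the lid.

```bash
cat >> h.py <<'E'
YAW=np.radians(-6.0); JX=np.array([np.cos(YAW),np.sin(YAW),0]); JY=np.array([-np.sin(YAW),np.cos(YAW),0])
JIG=np.array([.5313,.0585,0]); H=JIG+.07*JY+[0,0,.056]
ORI=[180,0,84]
def tcp(u,ztip): # tip centre u along jig y from the hinge, at height ztip
    p=H+u*JY; return [p[0],p[1],ztip+robot.tip_reach]
def ft(): 
    f=np.array(robot.observe()["ft_force"]); return np.array([f@JX,f@JY,f[2]]).round(2)
E
python3 - <<'E'
from h import *
# lid top edge mid in the vertical plane x=0 of the jig
for px in ([218.4,142.2],[211.6,202.2]):
    o,v=ray("top",px); 
    # rim at distance 0.125 from hinge axis: scan ray
    best=min(((abs(np.hypot((o+v*s-H)@JY,(o+v*s)[2]-H[2])-.125),s) for s in np.linspace(.6,.9,3001)))
    p=o+v*best[1]-H; print("lid edge x",p@JX,"angle",np.arctan2(p[2],-p@JY))
for a,b in(([488,142],[555,122]),([740,148],[740,198])):
    print("screw",tri(np.array(a)*.64,np.array(b)*.64))
print("sink px z.035",(onz("top",[190+315/4.5,120+278/4.5],.035)-JIG).round(4))
for p in ([.42,.19,.35],tcp(.10,.26),tcp(.10,.135),tcp(-.041,.135),tcp(-.115,.08)): print(np.round(p,3),robot.ik(p,ORI))
E
```

```text
lid edge x 0.0644402845872388 angle 1.7855971788757676
lid edge x -0.06429507627092543 angle 1.7838095219956553
screw (array([ 0.66039784, -0.02494032,  0.3536933 ]), np.float64(0.002102106775959812))
screw (array([ 0.65949227, -0.30197182,  0.35331807]), np.float64(0.0015659365590928918))
sink px z.035 [-0.0001 -0.0018  0.035 ]
[0.42 0.19 0.35] [  8.01272284 -17.36718172 -11.51771762  95.8494641    0.
 104.01272284]
[0.549 0.228 0.333] [  9.9176802    5.47252129   8.04228825  92.56976696   0.
 105.9176802 ]
[0.549 0.228 0.208] [  9.9176802    5.18218817  -5.25955817  79.55825365   0.
 105.9176802 ]
[0.534 0.087 0.208] [ -4.56592669  -4.06142718 -14.55856567  79.50286151   0.
  91.43407331]
[0.527 0.014 0.153] [-12.74708321  -5.22535188 -21.43718675  73.78816513   0.
  83.25291679]
```

```bash
python3 - <<'E'
from h import *
robot.set_gripper(0.0)
robot.move_pose([.42,.19,.35],ORI); print(robot.observe()["time"],ft())
robot.line_to(tcp(.10,.26),vel=.2); robot.line_to(tcp(.10,.135),vel=.15)
robot.pause(.3); f0=ft(); print(robot.observe()["time"],robot.observe()["gripper_width"],f0)
for u in np.arange(.09,.029,-.01):
    robot.line_to(tcp(u,.135),vel=.05); print(round(u,3),ft()-f0)
cv2.imwrite("pics/s1.png",cv2.resize(robot.grab_frame("side")[100:290,180:400],None,fx=2.5,fy=2.5)); print(robot.observe()["time"])
E
```

```text
3.7333 [ 0.21 -0.46  0.2 ]
5.8417 2.3281214486313794e-05 [ 0.16  0.02 -0.02]
0.09 [-1.04  0.06  0.62]
0.08 [-0.01  0.52 -0.58]
0.07 [-0.26  0.22  0.77]
0.06 [-0.08  0.23  0.86]
0.05 [-0.06 -0.97  0.58]
0.04 [ 0.04  0.52 -0.18]
0.03 [-0.44  0.5   0.71]
8.3417
```

View pics/s1.png

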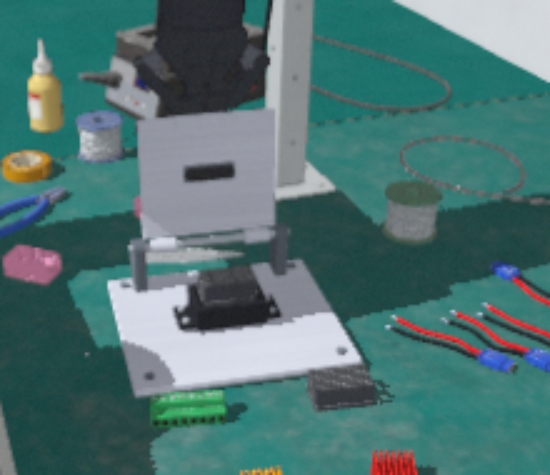

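The gripper is behind the lid (lid at crop (205,170), gripper at (200,60)) and the bystanders are untouched. I'll push it over now, watching the lid with the side camera.

```bash
python3 - <<'E'
from h import *
for u in (.015,0,-.015,-.028,-.041):
    robot.line_to(tcp(u,.135),vel=.05); print(u,ft(),robot.observe()["time"])
ims=[]
for k in range(2):
    ims.append(robot.grab_frame("side")[100:290,180:400]); robot.pause(.3)
cv2.imwrite("pics/s2.png",cv2.resize(np.hstack(ims),None,fx=1.8,fy=1.8)); print(robot.observe()["time"])
E
```

```text
0.015 [ 0.03  0.49 -0.55] 8.7917
0 [0.64 0.95 0.33] 9.2417
-0.015 [ 0.4  -0.62  0.08] 9.6917
-0.028 [0.52 0.51 0.27] 10.1
-0.041 [-0.   -0.88 -0.73] 10.5083
11.2083
```

View pics/s2.png

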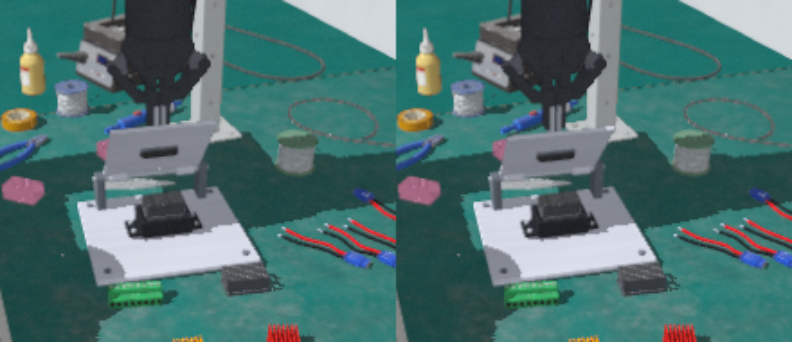

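In the second frame the lid is lower than in the first (its top edge has dropped from about 124 to 128), so it is starting to swing. I'll back away straight up and +y, then check.

```bash
python3 - <<'E'
from h import *
robot.line_to(tcp(-.02,.15),vel=.1); robot.pause(1.2)
ims=[robot.grab_frame("side")[100:290,180:400]]; robot.pause(.4); ims.append(robot.grab_frame("side")[100:290,180:400])
print(np.abs(ims[0].astype(int)-ims[1]).sum(), robot.observe()["time"])
cv2.imwrite("pics/s3.png",cv2.resize(np.hstack(ims),None,fx=1.8,fy=1.8))
E
```

```text
177953 13.3167
```

View pics/s3.png

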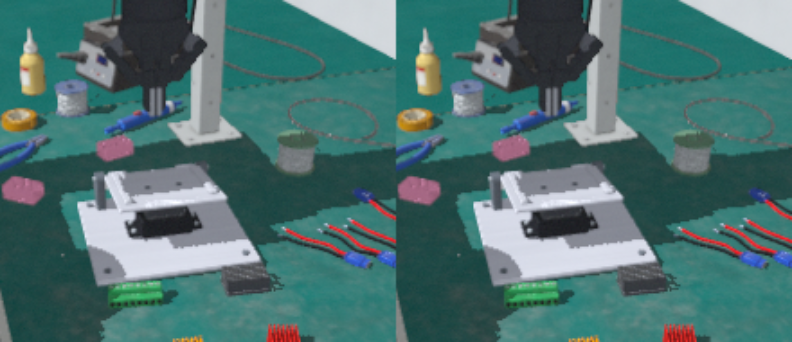

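The lid has come down and rests ajar on the sink, not moving, with the gripper clear of it at crop (155,100). Next I'll press on the lip.

```bash
python3 - <<'E'
from h import *
robot.line_to(tcp(-.02,.17),vel=.2); robot.line_to(tcp(-.115,.17),vel=.15); robot.line_to(tcp(-.115,.105),vel=.1); robot.pause(.3)
def fz(n=6):
    s=[]
    for _ in range(n): s.append(robot.observe()["ft_force"][2]); robot.pause(.012)
    return np.mean(s)
f0=fz(15); z=.105
print("t",robot.observe()["time"],"f0",f0)
hit=robot.line_to(tcp(-.115,.050),vel=.012,guard=3.0)
z=robot.observe()["tool_pos"][2]-robot.tip_reach; print("hit",hit,"z",z,fz()-f0)
log=[]; n=0
if hit:
    for _ in range(70):
        f=fz()-f0; log.append((round(z*1e3,1),round(float(f),1)))
        if f>18.5 or z<.035: break
        z-=.0005 if f<9.5 else .0003
        robot.line_to(tcp(-.115,z),vel=.01)
    print(log); h=[]
    t=robot.observe()["time"]
    while robot.observe()["time"]-t<1.3:
        f=fz()-f0; h.append(round(float(f),1))
        if f<17.5: z-=.0002; robot.line_to(tcp(-.115,z),vel=.01)
        elif f>22: z+=.0002; robot.line_to(tcp(-.115,z),vel=.01)
    print("hold",h,robot.observe()["time"])
E
```

```text
t 15.575 f0 0.1509937676691609
hit True z 0.08134327065463703 3.0079727032097923
[(np.float64(81.3), 3.2), (np.float64(80.8), 5.2), (np.float64(80.3), 5.2), (np.float64(79.8), 4.9), (np.float64(79.3), 5.2), (np.float64(78.8), 5.3), (np.float64(78.3), 5.3), (np.float64(77.8), 5.4), (np.float64(77.3), 5.3), (np.float64(76.8), 5.5), (np.float64(76.3), 5.3), (np.float64(75.8), 5.2), (np.float64(75.3), 5.6), (np.float64(74.8), 5.5), (np.float64(74.3), 7.3), (np.float64(73.8), 10.7), (np.float64(73.5), 12.5), (np.float64(73.2), 14.0), (np.float64(72.9), 16.2), (np.float64(72.6), 18.3), (np.float64(72.3), 20.2)]
hold [20.2, 19.8, 20.3, 20.2, 20.1, 20.5, 20.0, 20.3, 19.9, 20.5, 20.0, 20.3, 20.8, 20.5, 20.0, 20.5, 20.4, 20.2, 20.0, 20.2, 20.3, 20.2, 20.0, 20.3, 20.2, 20.2] 25.1833
```

The sink moved about 6 mm at the lip under roughly 5 N. After that the force rose steeply against the bottom, and 20 N was held for 1.3 s. Now I'll let go and check.

```bash
python3 - <<'E'
from h import *
robot.line_to(tcp(-.115,.085),vel=.02); robot.line_to(tcp(-.115,.2),vel=.1); robot.pause(.5)
im=robot.grab_frame("side")[100:290,180:400]; cv2.imwrite("pics/s4.png",cv2.resize(im,None,fx=2.5,fy=2.5)); print(ft(),robot.observe()["time"])
E
```

```text
[ 0.56  0.61 -0.17] 27.8167
```

View pics/s4.png

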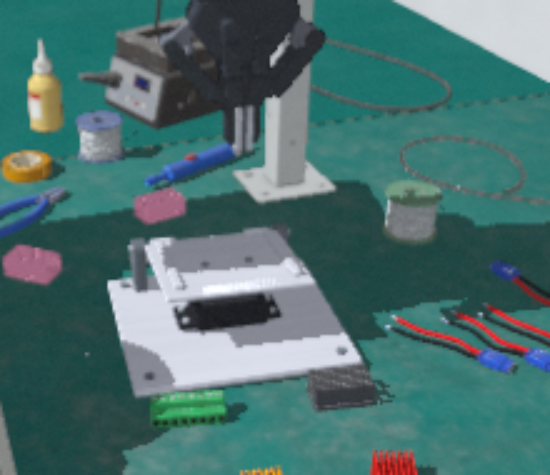

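The lid lies closed, lower than before (lip at crop (230,285)). The gripper is clear, and the terminal (188,407) and spare sink (340,388) are where they were.

```bash
python3 -c "
from plant import robot
print(robot.job_done(), robot.observe()['time'])"
```

```text
the job is handed in; nothing more can be done
the job is handed in; nothing more can be done
```

The job is handed in: I pushed the lid past upright, it swung down by itself, and I pressed the heat sink to the hard bottom and held about 20 N for 1.3 s. I then let go with the lid lying closed, and the spare sink and terminal look unmoved (the tweezers are hidden behind the lid in the last picture).

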